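# Bar the blue bench compressor just past compression

## Task

Get the blue bench compressor ready to start: take the blue crank knob on its flywheel and turn it slowly clockwise (seen from above) against the rising compression, over dead centre at the red tick, and stop just past it, with the wheel's white line pointing into the green arc. Do not run on past the green arc. Let go of the knob, and leave the orange compressor's flywheel as it is.

Things in the scene. Friction and masses are not known exactly. Their poses are not given: they have to be found in the camera images.
- blue_wheel (a joint): Angle (rad) of the blue compressor's flywheel; grows clockwise seen from above. 0 = dead centre, white line at the red tick; green arc on the deck spans 0.10 to 0.55. Starts at -1.65 to -1.05, stops at -1.9 and 1.7. Turning takes about 7 N at the knob, rising to about 9 N near -0.9, 5 N at 0, only 1 to 3 N in the arc. Friction holds the wheel wherever it is let go at rest.
- blue_knob (a point): Centre of the upright blue crank knob on the blue compressor's flywheel: cylinder 22 mm in diameter, 45 mm tall, 110 to 155 mm above the bench (this point 132.5 mm), 58 mm from the shaft axis. Spins freely on its pin, so a gripper holding it need not turn as it follows the circle; its x and y axes mean nothing. The wheel below has nothing else above 112 mm.
- blue_hub (a point): On the upright shaft axis of the blue compressor's dark steel flywheel (156 mm across, a white line from hub through knob to rim), at its top face, 103 mm above the bench; a 36 mm hub rises 9 mm more. x points along the white line to the knob, z up. Below it a white deck (200 mm across, top 78 mm up) and a fixed blue body with a finned cylinder on one side, below the red tick.
- orange_knob (a point): Centre of the orange crank knob on the flywheel of the orange compressor, otherwise the same machine, fixed beside the blue one with its shaft 280 to 520 mm away. Its wheel is not to be turned.

How it is judged:
By the outcome, as a careful person would: the job done as asked, in the order asked, and still so for the second after the job is handed in, with the robot touching nothing.
It also fails if it takes over 35 s, if anything falls off the work surface, if the arm or the gripper's body presses on something with over 40 N, if the wrist force passes 120 N, or if a joint passes its speed limit or range.

## Robot

A 6-joint arm with a two-finger parallel gripper is mounted at the origin on the work surface. World frame = base frame: x ahead of the robot, y to its left, z up, the work surface at z = 0. Lengths are in m, angles in rad, forces in N, time in s.
With the tool pointing down it reaches from about 0.25 to 0.775 m from the base axis. Payload 4 kg.
Tool frame: the origin (TCP) lies midway between the tips of the shut fingers; the grasp point (between the pads) lies 19 mm behind it; y points along the fingers, x is the direction in which the jaws open and shut, and the axes are right-handed (so a half turn about y gives the same grasp; the last joint's range is limited). The gripper opens to 94 mm and grips with 3 to 60 N. Pads are 16 mm wide; open, the fingers measure 119 mm over their backs; the gripper's body (75 mm by 177 mm) begins 78 mm behind the grasp point.
Start: joints at [-1.442, 0.087, 1.371, -0, 1.684, -0.103], TCP at [0.126, -0.535, 0.177] pointing down, gripper open.
Joint ranges: [-3.1, 3.1], [-0.76, 2.03], [0.27, 2.55], [-1.08, 4.22], [0.17, 2.65], [-2.57, 2.57]. Speed limits (rad/s): [2.79, 2.79, 3.14, 3.14, 3.14, 3.14].

## Interface

Orientations are given as [roll, pitch, yaw] about the fixed x, y, z axes, in that order (R = Rz(yaw) Ry(pitch) Rx(roll)).
In Python, from bench import robot gives the robot as it stands.
- The arm moves only by the shell command python3 -m creep 'ROWS'. ROWS is JSON, a list of rows, each a list of 7 numbers: the shift along the tool's x, y, z in mm, then the turn, a rotation vector about the tool's x, y, z in degrees, then the closure in counts, from 0 (fully open) to 255 (shut). A call has 1 to 5 rows; each row is the pose to reach, as a shift and turn from the pose commanded when the call began, along the tool's axes at that moment; what a row does not reach only later rows make up. A row lasts 1/8 s, in which the tool goes at most 62.5 mm and 10.7 degrees, less where a joint would pass 70% of its speed; a pose out of reach is approached as far as the arm can. A call with a gripper value outside its range is refused whole. The fingers move at their own pace and stop on an object; the grip force is fixed at half the most. Time passes only in rows, so rows that repeat a pose let the fingers close. It gives the time, the measured TCP pose, the force and the opening at its end, in the units of the state.
- robot.get_obs(): the state, without advancing time (a new reading comes with each control period).
- robot.snapshot(name): name is "scene" or "top" or "wrist"; returns a dict with "color" (400x640x3 uint8, blue, green, red), "fx", "fy", "cx", "cy" (pixels), "world_from_camera" (4x4, takes a point from camera to world coordinates); the wrist camera has in their place "mount" (4x4, takes a point from camera to tool coordinates, whose origin is the TCP and whose axes are the tool frame's). Camera axes: x right, y down, z forward; pixel columns grow to the right and rows downward; lengths in m; the calibration is good to about 2 mm. A picture is of the moment at which its call begins: read the wrist's pose just before it. There is no depth.
- robot.close_job(): hands the job in, once; it reports no verdict.
Trained networks look in the newest picture that a camera, given by its name, has taken for a name from the list of things; names that differ only in an ending like _2 or _b are one class to them, and where a whole thing is asked for, a point or a joint stands for the part that bears it (a point fixed in the world has none). Each returns a list of dicts, best first, with "p" (0 to 1); they miss things now and then, are a little off and sometimes report something else, mostly with a low value. They report only what shows in the picture. A call takes as long as a camera call.
- robot.spot_in(name, camera): "point" ([x, y, z] in m, in world coordinates, good to about 4 mm: the middle of the surface that is visible of it).
- robot.landmark_of(name, camera): "point" ([x, y, z] in m, in world coordinates, good to about 4 mm: a listed point, or the origin of a listed thing).
The state is a dict: "time": time; "joint_positions": joint angles; "qvel": joint speeds; "joint_torque": joint torques, N m; "tool_pos": TCP position; "ee_rot": TCP orientation; "wrist_force": force on the tool from outside, world axes, zero at the start; "wrist_torque": the same for the moment, N m; "width": finger opening in m.
Only numpy, scipy, OpenCV 4.12 (cv2) and the standard library are available. Lean on these libraries where they do the work, as an engineer would, in place of code of your own. Each camera call takes 0.05 s, during which the arm holds its last target.

## Working session

There is one attempt and no reset: what is moved stays moved. The work goes in short steps, Python scripts to look and compute and a shell command to move; the robot and the scene stay as the last step left them, time stands still between calls to the robot, and variables do not carry over. Pictures are saved under pics/ and viewed, and the job is handed in when it is done.

```bash
mkdir -p pics; ls
python3 - <<'E'
from bench import robot
import cv2
o=robot.get_obs();print(o['time'],o['tool_pos'],o['ee_rot'],o['width'])
for c in ['scene','top']:
    s=robot.snapshot(c);cv2.imwrite(f'pics/{c}0.png',s['color'])
    for n in ['blue_knob','blue_hub','orange_knob']:
        for f in (robot.landmark_of,robot.spot_in):
            print(c,n,f.__name__,[(d['point'],d['p']) for d in f(n,c)][:2])
print(robot.get_obs()['time'])
E
```

```text
pics
0.0 [ 0.12625888 -0.53468548  0.17620064] [-1.57060198  0.00220295 -1.33898236] 0.09393351370197878
scene blue_knob call [([0.5298, 0.2805, 0.1314], 0.65)]
scene blue_knob call [([0.5373, 0.2741, 0.1407], 0.6)]
scene blue_hub call [([0.4945, 0.23, 0.1032], 0.7), ([0.5334, 0.2797, 0.1316], 0.17)]
scene blue_hub call [([0.5103, 0.219, 0.1016], 0.7)]
scene orange_knob call [([0.5397, -0.1637, 0.1313], 0.8)]
scene orange_knob call [([0.5479, -0.1673, 0.1415], 0.68)]
top blue_knob call [([0.5311, 0.2783, 0.1312], 0.56)]
top blue_knob call []
top blue_hub call [([0.4929, 0.2303, 0.1047], 0.56)]
top blue_hub call [([0.4938, 0.2282, 0.1028], 0.86)]
top orange_knob call [([0.5423, -0.1659, 0.1344], 0.58)]
top orange_knob call [([0.498, 0.2286, 0.1008], 0.66), ([0.5389, -0.1625, 0.1571], 0.65)]
0.7
```

View pics/scene0.png

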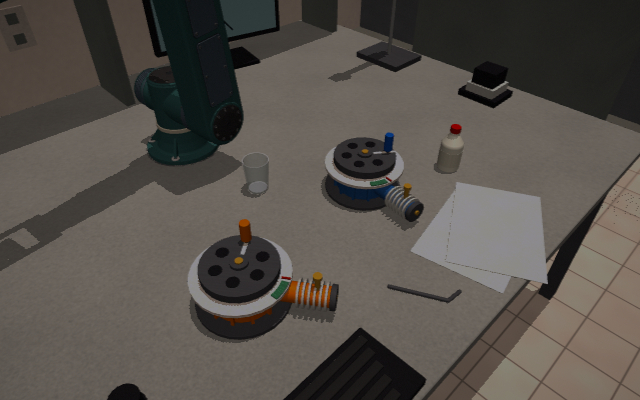

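View pics/top0.png

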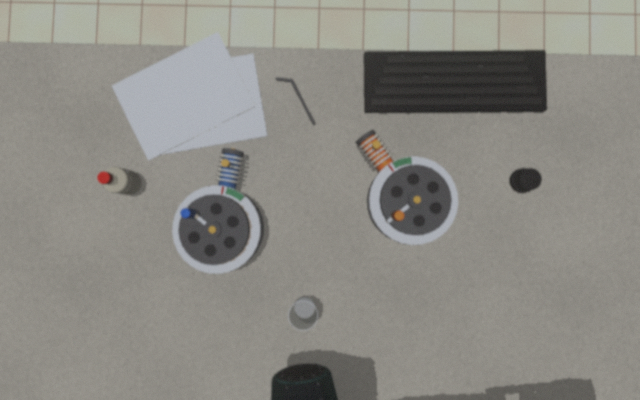

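```bash
cat > h.py <<'E'
from bench import robot
import numpy as np, cv2
from scipy.spatial.transform import Rotation as R
def tool():
    o=robot.get_obs(); return o, np.array(o['tool_pos']), R.from_euler('xyz',o['ee_rot']).as_matrix()
def px(s,p):
    T=np.linalg.inv(s['world_from_camera']); q=T[:3,:3]@np.array(p)+T[:3,3]
    return s['fx']*q[0]/q[2]+s['cx'], s['fy']*q[1]/q[2]+s['cy']
def ray_at_z(s,u,v,z):
    T=np.array(s['world_from_camera']);d=T[:3,:3]@[(u-s['cx'])/s['fx'],(v-s['cy'])/s['fy'],1]
    c=T[:3,3];return c+d*(z-c[2])/d[2]
E
python3 - <<'E'
from h import *
o,p,M=tool();print(M.round(3))
s=robot.snapshot('top');c=s['color'];
print(px(s,[.494,.2295,.103]),px(s,[.53,.2795,.155]), px(s,[.54,-.165,.155]))
u,v=map(int,px(s,[.494,.2295,.103]))
a=c[max(0,v-75):v+75,max(0,u-75):u+75];print(u,v,a.shape)
cv2.imwrite('pics/topz.png',cv2.resize(a,None,fx=4,fy=4,interpolation=cv2.INTER_CUBIC))
E
```

```text
[[ 0.23   0.     0.973]
 [-0.973 -0.     0.23 ]
 [ 0.    -1.    -0.   ]]
(np.float64(213.64003004929415), np.float64(230.66780276266772)) (np.float64(184.00274068139407), np.float64(213.25154055218204)) (np.float64(398.2459656080376), np.float64(214.26614973576207))
213 230 (150, 150, 3)
```

View pics/topz.png

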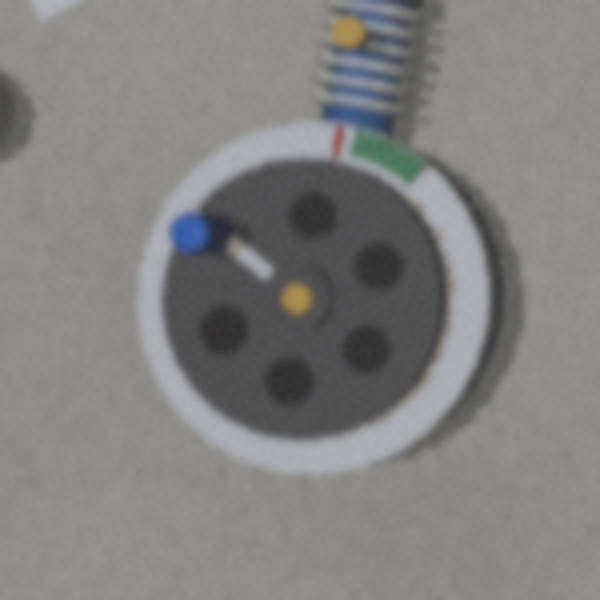

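Run:
```python
from h import *
s=robot.snapshot('top');c=s['color']
T=np.array(s['world_from_camera']);print(T.round(3),s['fx'])
z=lambda a,b:(138+(a+.5)/4-.5,155+(b+.5)/4-.5)
hub=ray_at_z(s,*z(296,298),.114);print('hub',hub)
# fit circles: wheel rim segments, use deck ellipse
for n,(a,b),h in [('knobtop',(191,232),.155),('tick',(338,141),.078),('g1',(357,147),.078),('g2',(417,170),.078),('line',(250,258),.103),('deckL',(138,300),.078),('deckR',(490,296),.078),('deckT',(314,122),.078),('deckB',(312,473),.078)]:
    q=ray_at_z(s,*z(a,b),h);d=q-np.array([.4935,.2297,0]);print(n,q.round(4),np.hypot(*d[:2]).round(4),np.degrees(np.arctan2(d[1],d[0])).round(1))
```

```text
[[ 0.027 -0.999  0.046  0.522]
 [-0.999 -0.027  0.017 -0.009]
 [-0.016 -0.047 -0.999  1.033]
 [ 0.     0.     0.     1.   ]] 423.99340262439284
hub [0.49755351 0.23120779 0.114     ]
knobtop [0.5314 0.2767 0.155 ] 0.0604 51.1
tick [0.586  0.2202 0.078 ] 0.093 -5.9
g1 [0.5829 0.2092 0.078 ] 0.0917 -12.9
g2 [0.5707 0.1747 0.078 ] 0.0948 -35.5
line [0.5185 0.2603 0.103 ] 0.0396 50.8
deckL [0.493  0.3302 0.078 ] 0.1005 90.3
deckR [0.5008 0.1309 0.078 ] 0.099 -85.8
deckT [0.5964 0.2342 0.078 ] 0.103 2.5
deckB [0.3988 0.2278 0.078 ] 0.0947 -178.8
```

```bash
python3 -m creep '[[-30,-60,20,0,0,0,0],[-80,-75,66,0,0,0,0],[-125,-75,104,0,0,0,0],[-172,-75,143,0,0,0,0],[-220,-75,183,0,0,0,0]]'
```

```text
time: 1.42
tool_pos: [0.2514, -0.2836, 0.2527]
ee_rot: [-1.57, -0.001, -1.34]
wrist_force: [1.4, 0.9, 0.8]
width: 0.0939
```

```bash
python3 -m creep '[[-48,0,40,0,0,0,0],[-96,0,80,0,0,0,0],[-144,0,120,0,0,0,0],[-192,0,160,0,0,0,0],[-240,0,200,0,0,0,0]]'
python3 - <<'E'
from h import *
o,p,M=tool();print(p,M.round(3),o['joint_positions'],((np.array([.5308,.2780,.119])-p)@M*1000).round(1))
E
```

```text
time: 2.05
tool_pos: [0.3909, -0.0038, 0.2528]
ee_rot: [-1.569, -0.001, -1.339]
wrist_force: [1.5, -0.4, 0.4]
width: 0.0944
[ 0.39093009 -0.00380379  0.25283078] [[ 0.23   0.002  0.973]
 [-0.973 -0.001  0.23 ]
 [ 0.001 -1.     0.002]] [-1.54609557e-01 -2.74183864e-01  1.55436369e+00 -4.33527163e-04
  1.85949158e+00  1.18413515e+00] [-242.3  133.9  200.7]
```

```bash
python3 -m creep '[[-48,0,40,0,0,0,0],[-96,0,80,0,0,0,0],[-144,0,120,0,0,0,0],[-180,0,150,0,0,0,0],[-180,0,150,0,0,0,0]]'
python3 - <<'E'
from h import *
def look(tag):
    o,p,M=tool()
    s=robot.snapshot('wrist');cv2.imwrite(f'pics/w{tag}.png',s['color'])
    T=np.eye(4);T[:3,:3]=M;T[:3,3]=p;s['world_from_camera']=T@s['mount']
    print(p,px(s,[.531,.278,.155]),px(s,[.496,.2303,.112]))
    np.savez(f'w{tag}',T=s['world_from_camera'],k=[s['fx'],s['fy'],s['cx'],s['cy']])
    for n in ['blue_knob','blue_hub']: print(n,[(d['point'],d['p']) for d in robot.landmark_of(n,'wrist')][:2])
look('a')
E
```

```text
time: 2.68
tool_pos: [0.4952, 0.2063, 0.2507]
ee_rot: [-1.573, 0.0, -1.335]
wrist_force: [-0.2, -0.3, -0.5]
width: 0.094
[0.49524447 0.20626523 0.25073661] (np.float64(253.73773631130013), np.float64(135.8983474734196)) (np.float64(299.7635625060648), np.float64(175.15665086585372))
blue_knob [([0.5303, 0.2779, 0.13], 0.91)]
blue_hub [([0.491, 0.2302, 0.1051], 0.86)]
```

View pics/wa.png

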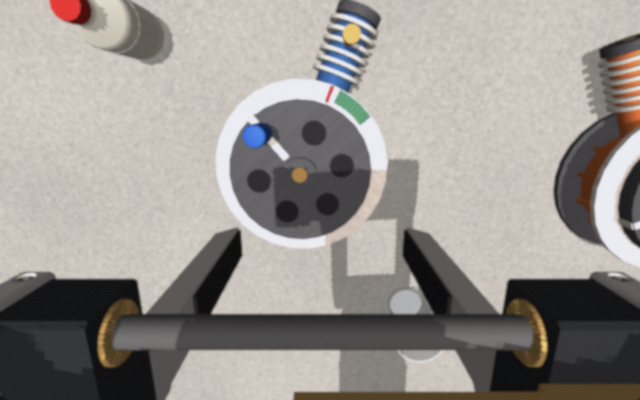

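The wrist view shows the knob top at (255,134), hub cap at (300,175), red tick at (331,94) and green arc from (338,96) to (367,120). The knob and hub are within 2 px of my predictions. Next I triangulate the knob and measure the angles.

Run:
```python
from h import *
d=np.load('wa.npz');w=dict(zip(['fx','fy','cx','cy'],d['k']));w['world_from_camera']=d['T']
s=robot.snapshot('top')
z=lambda a,b:(138+(a+.5)/4-.5,155+(b+.5)/4-.5)
def P(s):
    return np.array([[s['fx'],0,s['cx']],[0,s['fy'],s['cy']],[0,0,1]])@np.linalg.inv(s['world_from_camera'])[:3]
for n,a,b in [('knobtop',(255,134),(191,232)),('hubcap',(300,175),(296,298)),('tick',(331,94),(338,141))]:
    X=cv2.triangulatePoints(P(w),P(s),np.array(a,float),np.array(z(*b),float));print(n,(X[:3]/X[3]).ravel().round(4))
H=np.array([.496,.2303])
for n,a,h in [('knob',(255,134),.155),('tick',(331,94),.078),('g1',(338,96),.078),('g2',(367,120),.078)]:
    q=ray_at_z(w,*a,h)[:2]-H;print(n,q.round(4),np.hypot(*q).round(4),np.degrees(np.arctan2(q[1],q[0])).round(1))
o,p,M=tool();print(p,((np.array([.5308,.2782,.119])-p)@M*1000).round(1),M.round(3).tolist())
```

```text
knobtop [0.5317 0.2788 0.1479]
hubcap [0.4977 0.23   0.1188]
tick [0.5852 0.2173 0.09  ]
knob [0.0369 0.0469] 0.0597 51.8
tick [ 0.0897 -0.0132] 0.0907 -8.4
g1 [ 0.0895 -0.0212] 0.092 -13.4
g2 [ 0.072  -0.0593] 0.0933 -39.5
[0.49472692 0.20282127 0.25281044] [-65.2 133.8  52.3] [[0.229, 0.001, 0.974], [-0.974, -0.0, 0.229], [0.0, -1.0, 0.0]]
```

```bash
python3 -m creep '[[-40,0,33,0,0,0,0],[-65,20,53,0,0,0,0],[-65,70,53,0,0,0,0],[-65,110,53,0,0,0,0],[-65,110,53,0,0,0,0]]'
python3 - <<'E'
from h import *
s=robot.snapshot('wrist');cv2.imwrite('pics/wb.png',s['color'])
o,p,M=tool();print(p,((np.array([.5313,.2780,.119])-p)@M*1000).round(1),[(d['point'],d['p']) for d in robot.landmark_of('blue_knob','wrist')][:2])
E
```

```text
time: 3.5
tool_pos: [0.5292, 0.2769, 0.1387]
ee_rot: [-1.579, -0.002, -1.341]
wrist_force: [0.3, -0.5, -0.0]
width: 0.094
[0.53096957 0.27775025 0.14199439] [-0.2 23.   0.4] [([0.5265, 0.2819, 0.1296], 0.82)]
```

View pics/wb.png

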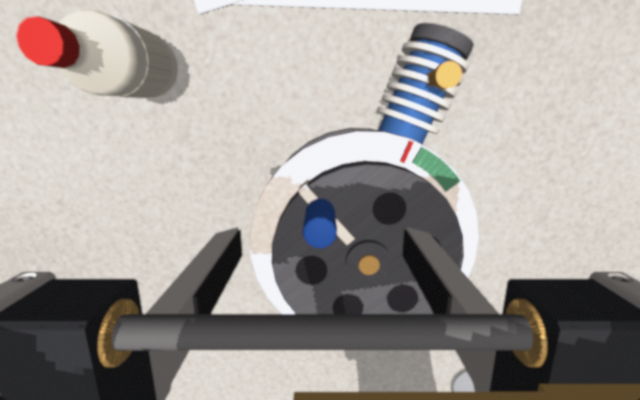

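The knob at (320,228) sits midway between the fingertips at (240,233) and (405,233). I'll go down and close.

```bash
python3 -m creep '[[0,22,0,0,0,0,0],[0,22,0,0,0,0,0],[0,22,0,0,0,0,100],[0,22,0,0,0,0,170],[0,22,0,0,0,0,255]]'; python3 -m creep '[[0,0,0,0,0,0,255],[0,0,0,0,0,0,255],[0,0,0,0,0,0,255],[0,0,0,0,0,0,255]]'
python3 - <<'E'
from h import *
o,p,M=tool();print(p,o['width'],o['wrist_force'])
H=np.array([.496,.2303]);q=p[:2]-H;th=np.degrees(np.arctan2(q[1],q[0]));print(np.hypot(*q),th)
for t in [46,38,30,22,14,6,-1,-8,-14,-19,-24,-26]:
    a=np.radians(t);g=np.r_[H+.058*np.array([np.cos(a),np.sin(a)]),p[2]]
    print(t,((g-p)@M*1000).round(1))
E
```

```text
time: 4.22
tool_pos: [0.5321, 0.2795, 0.1213]
ee_rot: [-1.569, 0.0, -1.339]
wrist_force: [0.4, 0.0, 0.0]
width: 0.0679
time: 4.72
tool_pos: [0.5316, 0.2792, 0.1202]
ee_rot: [-1.571, -0.0, -1.339]
wrist_force: [0.0, 0.7, 0.3]
width: 0.0275
[0.53160606 0.27924944 0.12022574] 0.027491700174775476 [0.00975706 0.70084295 0.30990255]
0.06052965247434322 53.967676073878295
46 [8.1 0.  2.9]
38 [15.2  0.   6.8]
30 [22.8  0.   9.6]
22 [30.7  0.  11.4]
14 [38.7  0.  12.1]
6 [46.8  0.  11.6]
-1 [53.8  0.  10.3]
-8 [60.5  0.   8.1]
-14 [66.   0.   5.6]
-19 [70.4  0.   3.1]
-24 [74.6  0.   0.3]
-26 [76.2  0.  -1. ]
```

Not closed yet (27.5 mm); keep closing.

```bash
python3 -m creep '[[0,0,0,0,0,0,255],[0,0,0,0,0,0,255],[0,0,0,0,0,0,255]]'
python3 - <<'E'
from h import *
s=robot.snapshot('wrist');cv2.imwrite('pics/wc.png',s['color'])
o,p,M=tool();print(p,o['width'],o['wrist_force'])
E
```

```text
time: 5.1
tool_pos: [0.5316, 0.2792, 0.1203]
ee_rot: [-1.571, -0.0, -1.339]
wrist_force: [0.3, -0.7, 0.9]
width: 0.0211
[0.53158427 0.27915171 0.12026923] 0.020582317392732846 [-0.35600878 -0.07774823  0.84104681]
```

View pics/wc.png

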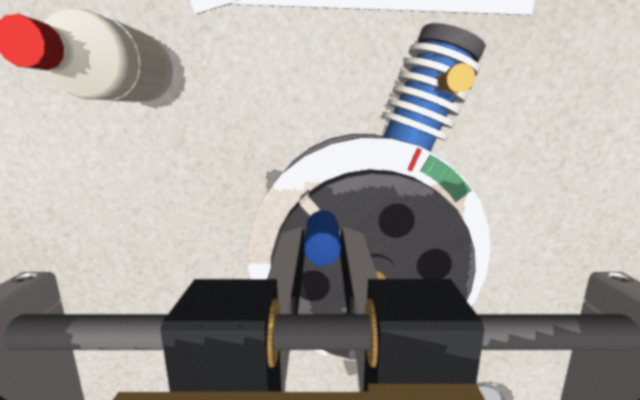

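```bash
python3 -m creep '[[0,0,0,0,0,0,255],[0,0,0,0,0,0,255]]'
python3 - <<'E'
from h import *
o,p,M=tool();s=robot.snapshot('wrist')
print(o['width'])
T=np.eye(4);T[:3,:3]=M;T[:3,3]=p;s['world_from_camera']=T@s['mount']
for z in (.11,.12,.14,.155):
    print(z,px(s,[p[0],p[1],z]),ray_at_z(s,322,246,z))
c=s['color'][170:300,240:410];cv2.imwrite('pics/wd.png',cv2.resize(c,None,fx=4,fy=4,interpolation=cv2.INTER_CUBIC))
print([(d['point'],d['p']) for d in robot.landmark_of('blue_knob','wrist')][:2])
E
```

```text
time: 5.4
tool_pos: [0.5316, 0.2792, 0.1203]
ee_rot: [-1.571, -0.0, -1.339]
wrist_force: [0.1, -1.2, -0.3]
width: 0.0206
0.020590132261631835
0.11 (np.float64(321.1079773887758), np.float64(220.79532388224027)) [0.51317499 0.27421202 0.11      ]
0.12 (np.float64(321.0733125256671), np.float64(225.7246376309413)) [0.51742859 0.27521324 0.12      ]
0.14 (np.float64(320.9940920007152), np.float64(236.9897282098483)) [0.5259358  0.27721566 0.14      ]
0.155 (np.float64(320.9240278976338), np.float64(246.95278346631952)) [0.53231621 0.27871749 0.155     ]
[([0.5312, 0.2803, 0.1296], 0.59)]
```

View pics/wd.png

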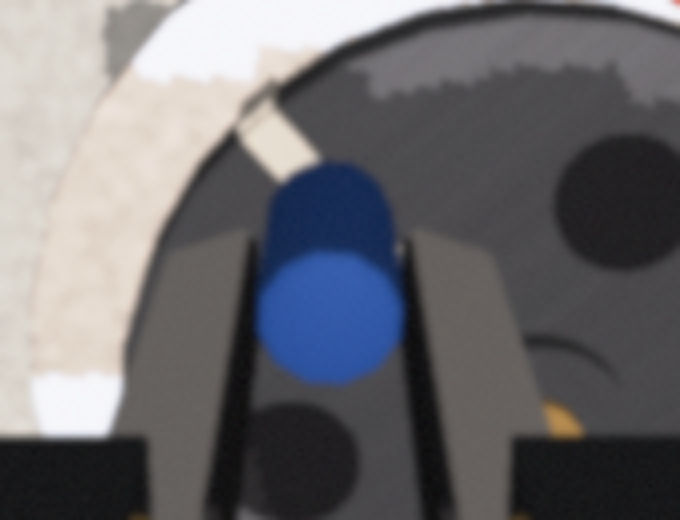

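The projected TCP lands on the knob top (321,247) and the width is steady at 20.6 mm, so the grip is good. Next I compute the arc.

```bash
cat > arc.py <<'E'
from h import *
import sys
H=np.array([float(sys.argv[1]),float(sys.argv[2])]);ang=[float(a) for a in sys.argv[3:]]
o,p,M=tool();q=p[:2]-H
print(p,'r',np.hypot(*q).round(4),'th',np.degrees(np.arctan2(q[1],q[0])).round(1),'F',np.round(o['wrist_force'],1),'w',o['width'],o['time'])
f=np.array(o['wrist_force'])[:2];u=q/np.hypot(*q);t=np.array([u[1],-u[0]]);print('Frad',f@u,'Ftan(cw)',f@t)
for t in ang:
    a=np.radians(t);g=np.r_[H+.058*np.array([np.cos(a),np.sin(a)]),.1203];print(t,((g-p)@M*1000).round(1))
E
python3 arc.py .497 .232 50 46 42 38 34
```

```text
[0.53159367 0.27914503 0.12024669] r 0.0585 th 53.7 F [0.1 0.1 0.2] w 0.020687076603890724 5.5
Frad 0.16931893096092382 Ftan(cw) 0.02309842261780061
50.0 [ 3.3 -0.1  2. ]
46.0 [ 6.6 -0.1  4.3]
42.0 [10.1 -0.1  6.4]
38.0 [13.7 -0.1  8.2]
34.0 [17.4 -0.1  9.8]
```

```bash
python3 -m creep '[[3.3,0,2.1,0,0,0,255],[6.6,0,4.3,0,0,0,255],[10.1,0,6.4,0,0,0,255],[13.7,0,8.2,0,0,0,255],[17.4,0,9.8,0,0,0,255]]'; python3 arc.py .497 .232 31 27 23 19 15
```

```text
time: 6.12
tool_pos: [0.5427, 0.2686, 0.1203]
ee_rot: [-1.574, 0.008, -1.336]
wrist_force: [-5.0, 7.6, 0.3]
width: 0.0206
[0.54273535 0.26860639 0.12027492] r 0.0586 th 38.7 F [-5.   7.6  0.3] w 0.020584373573200136 6.125
Frad 0.8644285692857805 Ftan(cw) -9.031243937273292
31.0 [ 7.5 -0.1  2.3]
27.0 [11.4 -0.1  3.4]
23.0 [15.3 -0.2  4.2]
19.0 [19.4 -0.2  4.7]
15.0 [23.4 -0.2  5. ]
```

```bash
cat > rel.py <<'E'
import sys,numpy as np
a=np.radians([float(x) for x in sys.argv[1:]]);y=-1.3385
# tool x,z world dirs
X=np.array([.23,-.973]);Z=np.array([.973,.23])
P=58*np.c_[np.cos(a),np.sin(a)]
for d,t in zip(P[1:]-P[0],sys.argv[2:]): print(t,round(d@X,1),round(d@Z,1))
E
python3 rel.py 34 30 26 22 18 14;echo; python3 rel.py 14 10 6 2 -2 -6; echo; python3 rel.py -6 -10 -14 -18 -22 -26
```

```text
30 3.8 1.3
26 7.7 2.3
22 11.7 3.1
18 15.7 3.5
14 19.8 3.7

10 4.0 -0.1
6 8.1 -0.5
2 12.1 -1.1
-2 16.0 -2.1
-6 19.9 -3.3

-10 3.8 -1.5
-14 7.4 -3.2
-18 11.0 -5.2
-22 14.3 -7.4
-26 17.6 -9.9
```

```bash
python3 -m creep '[[3.8,0,1.3,0,0,0,255],[7.7,0,2.3,0,0,0,255],[11.7,0,3.1,0,0,0,255],[15.7,0,3.5,0,0,0,255],[19.8,0,3.7,0,0,0,255]]'; python3 arc.py .497 .232
```

```text
time: 6.75
tool_pos: [0.5526, 0.2505, 0.1203]
ee_rot: [-1.57, 0.008, -1.336]
wrist_force: [-0.6, 7.9, -1.6]
width: 0.0206
[0.5526423  0.25048101 0.12029191] r 0.0586 th 18.4 F [-0.6  7.9 -1.6] w 0.02059544805056625 6.75
Frad 1.8934266411216303 Ftan(cw) -7.744006645616945
```

```bash
python3 -m creep '[[4,0,-0.1,0,0,0,255],[8.1,0,-0.5,0,0,0,255],[12.1,0,-1.1,0,0,0,255],[16,0,-2.1,0,0,0,255],[19.9,0,-3.3,0,0,0,255]]'; python3 arc.py .497 .232
```

```text
time: 7.38
tool_pos: [0.5556, 0.2289, 0.1203]
ee_rot: [-1.567, 0.005, -1.337]
wrist_force: [1.1, 5.5, -2.2]
width: 0.0205
[0.55555583 0.22888895 0.12030819] r 0.0586 th -3.0 F [ 1.1  5.5 -2.2] w 0.020503975107296478 7.375
Frad 0.8427830879922722 Ftan(cw) -5.511544652948433
```

```bash
python3 -m creep '[[2.9,0,-1.1,0,0,0,255],[5.6,0,-2.3,0,0,0,255],[8.3,0,-3.6,0,0,0,255],[11,0,-5.2,0,0,0,255],[14.3,0,-7.4,0,0,0,255]]'; python3 arc.py .497 .232
python3 - <<'E'
from h import *
s=robot.snapshot('wrist');cv2.imwrite('pics/we.png',s['color'])
E
```

```text
time: 8.0
tool_pos: [0.5511, 0.2099, 0.1203]
ee_rot: [-1.57, -0.001, -1.339]
wrist_force: [1.5, 1.6, -2.6]
width: 0.0208
[0.55112262 0.20990839 0.12030103] r 0.0585 th -22.2 F [ 1.5  1.6 -2.6] w 0.02084352578543191 8.0
Frad 0.772095034766605 Ftan(cw) -2.042749177248912
```

View pics/we.png

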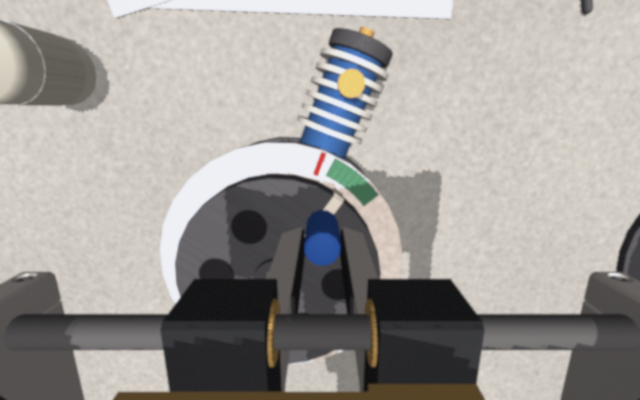

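The white line, ending at (340,195), now points into the green arc (330–377, 162–203). I'll creep about 4° further to the middle.

```bash
python3 -m creep '[[1.1,0,-0.8,0,0,0,255],[2.2,0,-1.6,0,0,0,255],[3.3,0,-2.5,0,0,0,255],[3.3,0,-2.5,0,0,0,255],[3.3,0,-2.5,0,0,0,255]]'; python3 arc.py .497 .232
```

```text
time: 8.68
tool_pos: [0.5492, 0.206, 0.1203]
ee_rot: [-1.571, -0.001, -1.339]
wrist_force: [4.7, -1.5, -2.1]
width: 0.0208
[0.54924026 0.20600189 0.12031286] r 0.0584 th -26.5 F [ 4.7 -1.5 -2.1] w 0.020815310191557454 8.675
Frad 4.815354932410118 Ftan(cw) -0.7737792016609968
```

```bash
python3 -m creep '[[0,0,0,0,0,0,170],[0,0,0,0,0,0,130],[0,0,0,0,0,0,100],[0,0,0,0,0,0,60],[0,0,0,0,0,0,60]]'; python3 -m creep '[[0,0,0,0,0,0,40],[0,0,0,0,0,0,40],[0,0,0,0,0,0,40]]'
```

```text
time: 9.3
tool_pos: [0.549, 0.2067, 0.1204]
ee_rot: [-1.571, -0.0, -1.339]
wrist_force: [1.3, -0.1, 0.4]
width: 0.0671
time: 9.68
tool_pos: [0.5491, 0.2066, 0.1203]
ee_rot: [-1.571, -0.0, -1.339]
wrist_force: [-0.0, 0.1, 0.0]
width: 0.0791
```

Released, 79 mm open. I'll lift straight up, then move back to look.

```bash
python3 -m creep '[[0,-20,0,0,0,0,40],[0,-60,0,0,0,0,40],[0,-110,0,0,0,0,40],[0,-130,-40,0,0,0,40],[0,-130,-90,0,0,0,40]]'; python3 -m creep '[[0,0,-30,0,0,0,40],[0,0,-30,0,0,0,40]]'
python3 - <<'E'
from h import *
o,p,M=tool();print(p,o['wrist_force'],o['time'])
s=robot.snapshot('wrist');cv2.imwrite('pics/wf.png',s['color'])
T=np.eye(4);T[:3,:3]=M;T[:3,3]=p
np.savez('wf',T=T@s['mount'],k=[s['fx'],s['fy'],s['cx'],s['cy']])
for n in ['blue_knob','blue_hub']: print(n,[(d['point'],d['p']) for d in robot.landmark_of(n,'wrist')][:2])
s=robot.snapshot('top');cv2.imwrite('pics/topf.png',s['color'])
for n in ['blue_knob','blue_hub','orange_knob']: print(n,[(d['point'],d['p']) for d in robot.landmark_of(n,'top')][:2])
E
```

```text
time: 10.3
tool_pos: [0.4621, 0.1861, 0.2527]
ee_rot: [-1.566, 0.0, -1.339]
wrist_force: [0.4, -0.0, -0.0]
width: 0.0793
time: 10.55
tool_pos: [0.4314, 0.179, 0.2515]
ee_rot: [-1.568, 0.0, -1.339]
wrist_force: [0.3, -0.6, -0.5]
width: 0.0794
[0.43135375 0.17901266 0.2515289 ] [ 0.27134415 -0.55006858 -0.51472058] 10.55
blue_knob [([0.5489, 0.207, 0.1266], 0.74)]
blue_hub [([0.4913, 0.2301, 0.1054], 0.64)]
blue_knob [([0.5484, 0.206, 0.1341], 0.68)]
blue_hub [([0.494, 0.2304, 0.1031], 0.81)]
orange_knob [([0.5412, -0.1674, 0.1345], 0.63)]
```

View pics/wf.png

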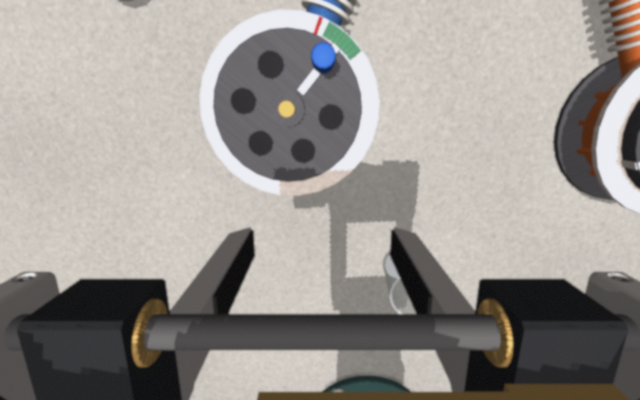

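View pics/topf.png

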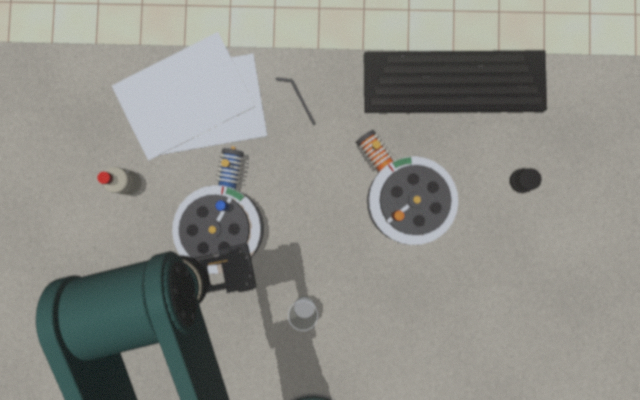

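Run:
```python
from h import *
d=np.load('wf.npz');w=dict(zip(['fx','fy','cx','cy'],d['k']));w['world_from_camera']=d['T']
pts={n:ray_at_z(w,*a,h)[:2] for n,a,h in [('hub',(286,109),.114),('l1',(302,92),.103),('l2',(336,47),.103),('kn',(323,55),.155),('tick',(319,25),.078),('g1',(326,27),.078),('g2',(355,55),.078)]}
for H in ([.497,.232],[.496,.2303],pts['hub']):
    print(np.round(H,4),{n:float(np.degrees(np.arctan2(*(p-H)[::-1])).round(1)) for n,p in pts.items()})
e=pts['l2']-pts['l1'];print(np.degrees(np.arctan2(e[1],e[0])))
c=cv2.imread('pics/wf.png')[0:200,190:390];cv2.imwrite('pics/wfz.png',cv2.resize(c,None,fx=3,fy=3,interpolation=cv2.INTER_CUBIC))
```

```text
[0.497 0.232] {'hub': -113.2, 'l1': -31.9, 'l2': -27.5, 'kn': -27.4, 'tick': -8.6, 'g1': -13.3, 'g2': -39.4}
[0.496  0.2303] {'hub': 54.1, 'l1': -27.1, 'l2': -26.1, 'kn': -25.4, 'tick': -7.5, 'g1': -12.1, 'g2': -38.2}
[0.4967 0.2312] {'hub': 0.0, 'l1': -29.8, 'l2': -26.9, 'kn': -26.5, 'tick': -8.1, 'g1': -12.8, 'g2': -38.9}
-25.69319823301477
```

View pics/wfz.png

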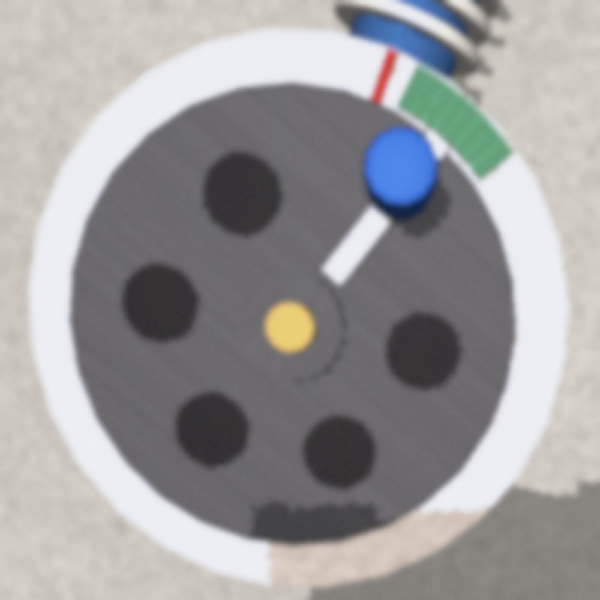

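The white line points into the middle of the green arc: about 26.5°, with the arc at 13° to 39° and the tick at 8°. The gripper is clear of everything, so I'm handing in.

Run:
```python
from bench import robot
print(robot.close_job(), robot.get_obs()['time'])
```

```text
the job is handed in; nothing more can be done
the job is handed in; nothing more can be done
```

The blue flywheel is over dead centre and stopped with its white line in the middle of the green arc. I gripped the blue knob, turned it slowly clockwise (about 9 N at the peak, about 1 N at the end), let go and lifted clear. Hand-in came at about 10.7 s, against the 35 s limit.

**Last checks:**
- **Wheel position:** the final wrist picture puts the wheel about 0.32 rad past the tick, with the arc spanning 0.10 to 0.55.
- **Nothing touching:** the gripper was well clear of the machine, with the wrist force near zero.
- **Orange wheel:** its knob reads the same as at the start, within the detector's 4 mm accuracy.

**Disagreements, none of which mattered:**
- **Hub position:** the network's hub estimates differ from mine by up to about 6 mm. The side force on the knob stayed below 2 N through the turn, apart from about 5 N at the final stop, so my centre was close enough.
- **Heights:** the two-view heights came out 5 to 12 mm off the given ones.
- **Finger opening:** it read 20.6 mm on the 22 mm knob.

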